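Spacer blade into the divider that still gives

TASK

Three dividers of the plywood case look alike, but two have already been glued fast and only one still gives. Draw the spacer blade from its wooden stand and try it with light pressure in each gap in turn, from the robot's right to its left, down to where the gap narrows and you feel resistance. Then slide it fully home in the gap whose divider gives and leave it standing there upright; never force it where it will not go, and leave the other things where they are.

Things in the scene. Friction and masses are not known exactly. Their poses are not given: they have to be found in the camera images.
- blade: Spacer blade: upright aluminium plate 40 mm wide (x), 9 mm thick (y), 92 mm tall (z), 0.1 to 0.17 kg; both faces alike. Its foot is bevelled: 2 mm thick at the lower edge, growing to 9 mm at 12 mm above it. Dark wood cheeks cover it from 50 to 92 mm above the lower edge. Origin: centre of the lower edge, z up. At the start it hangs in the stand by its cheeks.
- blade_grip (a point): Where to grip the blade: middle of its wooden cheeks, 74 mm above the blade's origin, axes as the blade. The cheeks are 36 mm wide (x) and 16 mm thick in all (y, the way to close on them), from 24 mm below this point to 18 mm above it.
- stand: The blade's wooden stand, fixed: 70 x 56 mm, 58 mm tall, with an upright slot 45 mm (x) by 11 mm (y). The blade's cheeks rest on its top, so the blade's lower edge hangs 8 mm above the table; draw it straight up, at least 65 mm. Origin: centre of its underside; its axes agree with the blade's at the start.
- case: Plywood case, fixed: 80 mm (x) by 168 mm (y), 56 mm tall, origin at the centre of its underside. Three gaps in its top, 60 mm long along x, 52 mm apart along y, floor 44 mm below the top. Each has a funnel mouth 17.5 mm wide; 13 mm down it narrows to 5 mm between a fixed rib (-y side) and a divider (+y side). One divider gives; which one changes and cannot be seen.
- gap_a (a point): The right-hand gap as the robot faces it, lowest in the case's y: the point of the top face where the blade's mid-plane goes down, halfway along the gap (x), 4.5 mm to +y of the rib's face. Axes as the case: x along the gap, z up. Blade home: its origin 44 mm below this point, its x along the gap.
- gap_b (a point): The middle gap, point as for gap a. A divider that gives slides up to 5.5 mm to +y with 3.5 to 7 N of spring behind it: the blade wedges it open with some 6 to 12 N and then slides with 3 to 6 N of drag until its edge stands on the floor, and friction holds it there when let go.
- gap_c (a point): The left-hand gap, highest in the case's y, point as for gap a. A glued divider does not move: there the blade stops dead with its lower edge 16 to 18 mm below the top face, and pressing harder only loads it. Pressing with 15 to 20 N is enough to tell; much over 30 N is forcing it.
- tea_glass: Clear glass tea mug, 80 mm across, 85 mm tall; bystander. Origin at the centre of its underside.
- glue_jar: Clear glue jar with white cap, 60 mm across, 75 mm tall; bystander. Origin at the centre of its underside.
- paste_brush: Wooden brush 170 mm long lying flat; bystander. x along it.
- bone_folder: White rod with round ends, 140 mm long, 14 mm thick, lying flat; bystander. x along it.
- weight: Dark steel block 60 x 60 x 45 mm; bystander. Origin at the centre of its underside.
- tape_roll: Paper-coloured disc 60 mm across, 25 mm tall; bystander. Origin at the centre of its underside.
Mind the look-alikes: they are no part of the job. There is more than one size of the blade; the one meant has the size given above.

How it is judged (in metres and radians):
On the way, in this order (a step that is already met when the one before it is completed fails the run):
1. the blade is drawn clear out of its stand (z of blade in the frame of stand above 0.062 m), for 0.1 s.
2. the blade is tried in the right-hand gap: at least 14 mm down and meeting resistance (z of blade in the frame of gap_a below -0.014 m and y of blade in the frame of gap_a between -0.006 and 0.006 m and x of blade in the frame of gap_a between -0.014 and 0.014 m and contact force between blade and case above 5 N), for 0.04 s.
3. the blade is tried in the middle gap: at least 14 mm down and meeting resistance (z of blade in the frame of gap_b below -0.014 m and y of blade in the frame of gap_b between -0.006 and 0.006 m and x of blade in the frame of gap_b between -0.014 and 0.014 m and contact force between blade and case above 5 N), for 0.04 s.
4. the blade is tried in the left-hand gap: at least 14 mm down and meeting resistance (z of blade in the frame of gap_c below -0.014 m and y of blade in the frame of gap_c between -0.006 and 0.006 m and x of blade in the frame of gap_c between -0.014 and 0.014 m and contact force between blade and case above 5 N), for 0.04 s.
At the end, for the whole second after the job is handed in: The blade stands released and at rest in the gap whose divider gives, fully home (lower edge within 3.5 mm of the gap's floor, within 14 mm of the middle of the gap's length), upright within 0.08 rad and along the gap within 0.2 rad (((z of blade in the frame of gap_a between -0.048 and -0.0405 m and y of blade in the frame of gap_a between -0.004 and 0.005 m and x of blade in the frame of gap_a between -0.014 and 0.014 m) or (z of blade in the frame of gap_b between -0.048 and -0.0405 m and y of blade in the frame of gap_b between -0.004 and 0.005 m and x of blade in the frame of gap_b between -0.014 and 0.014 m) or (z of blade in the frame of gap_c between -0.048 and -0.0405 m and y of blade in the frame of gap_c between -0.004 and 0.005 m and x of blade in the frame of gap_c between -0.014 and 0.014 m)) and angle between blade's own z axis and vertical below 0.08 rad and angle between the x axis of blade and the x axis of case, either way round below 0.2 rad and linear speed of blade below 0.01 m/s); the robot touches nothing.
It fails at once if the blade is forced: it presses on the case or its dividers with more than 60 N, all its contacts added up (contact force between blade and case above 60 N).
It fails at once if another thing on the table is moved by more than 25 mm (distance of any of tea_glass, glue_jar, paste_brush, bone_folder, weight, tape_roll from where it was at the start of the episode above 0.025 m).
It also fails if it takes over 56 s, if anything falls off the work surface, if the arm or the gripper's body presses on something with over 40 N, if the wrist force passes 120 N, or if a joint passes its speed limit or range.

ROBOT

A 7-joint arm with a two-finger parallel gripper is mounted at the origin on the work surface. World frame = base frame: x ahead of the robot, y to its left, z up, the work surface at z = 0. Lengths are in mm, angles in rad, forces in N, time in s.
With the tool pointing down it reaches from about 400 to 850 mm from the base axis. Payload 4.5 kg.
Tool frame: the origin (TCP) lies midway between the tips of the shut fingers; the grasp point (between the pads) lies 19 mm behind it; z points along the fingers, y is the line along which they close (so a half turn about z gives the same grasp; the last joint's range is limited). The gripper opens to 88 mm and grips with 3 to 60 N. Pads are 18 mm wide; open, the fingers measure 123 mm over their backs; the gripper's body (75 mm by 187 mm) begins 45 mm behind the grasp point.
Start: joints at [1.246, 0.689, -0.195, 1.565, 0.157, 0.902, -0.215], TCP at [219.499, -585.212, 238.743] pointing down, gripper open.
Joint ranges: [-3.01, 3.01], [-0.46, 2.08], [-1.47, 1.51], [0.13, 2.56], [-1, 4.14], [0.04, 2.09], [-2.66, 2.66]. Speed limits (rad/s): [2.57, 2.57, 3.14, 3.14, 3.14, 3.14, 3.14].

INTERFACE

Orientations are given as a unit quaternion [x, y, z, w].
In Python, from cell import bot, sensors, optics, nets gives the robot as it stands. Calls block until the motion is done:
- bot.reach(position, orientation): joint-space move of the TCP to a pose.
- bot.movel(position, feed=150, ori=None): straight line of the TCP; ori=None keeps the orientation; feed is the mean speed in mm/s.
- bot.movej(angles): joint-space move.
- bot.set_gripper(opening, grasp_force=None): finger opening in mm; grasp_force is the grip in N (None keeps the last); returns when the fingers have stopped.
- bot.sleep(seconds).
- bot.inverse_kinematics(position, orientation): joint angles nearest the present ones, or None.
- sensors.get_state(): the state.
- optics.grab_frame(name): name is "scene" or "side" or "wrist"; returns (picture, depth): 384x512x3 uint8, blue, green, red; 384x512 float32, mm along the optical axis (not along the pixel's ray), 0 where there is no reading.
- optics.camera_info(name): a dict with "fx", "fy", "cx", "cy" (pixels), "camera_from_world" (4x4, takes a point from world to camera coordinates). Camera axes: x right, y down, z forward; pixel columns grow to the right and rows downward; lengths in mm; the calibration is good to about 2 mm. A picture is of the moment at which its call begins: read the wrist's pose just before it. camera_info takes no time and is no camera call; for the wrist camera it gives the pose at the moment of the call.
A pose or a line that the arm cannot do raises bot.MotionError and nothing moves.
- bot.finish_job(): hands the job in; it is judged then, once.
Trained networks look in the newest picture that a camera, given by its name, has taken for a name from the list of things; names that differ only in an ending like _2 or _b are one class to them, and where a whole thing is asked for, a point or a joint stands for the part that bears it (a point fixed in the world has none). Each returns a list of dicts, best first, with "conf" (0 to 1); they miss things now and then, are a little off and sometimes report something else, mostly with a low value. They report only what shows in the picture. A call takes as long as a camera call. They do not tell look-alikes from the thing itself.
- nets.regions_of(camera, name): "pixels" (384x512 bool, what is visible of it) and "bbox" ([left, top, width, height] in pixels, round what is visible of it).
- nets.pinpoint(camera, name): "location" ([column, row] in pixels: a listed point, or the origin of a listed thing).
The state is a dict: "time": time; "qpos": joint angles; "joint_velocities": joint speeds; "joint_torque": joint torques, N m; "eef_pos": TCP position; "ee_rot": TCP orientation; "wrist_force": force on the tool from outside, world axes, zero at the start; "wrist_torque": the same for the moment, N m; "opening": finger opening in mm; "gripper_force": force on a finger pad.
Only numpy, scipy, OpenCV 4.12 (cv2) and the standard library are available. Lean on these libraries where they do the work, as an engineer would, in place of code of your own. Each camera call takes 0.05 s, during which the arm holds its last target. There are 200 camera calls.

## Working session

There is one attempt and no reset: what is moved stays moved. The work goes in short steps, each a Python script; the robot and the scene stay as the last script left them, time stands still between calls to the robot, and variables do not carry over. Pictures are saved under pics/ and viewed, at most 10 in all, crops included, and the job is handed in when it is done.

```bash
ls; mkdir -p pics; python3 - <<'E'
from cell import bot,sensors,optics,nets
import cv2,numpy as np
s=sensors.get_state();print(s['time'],s['eef_pos'],s['ee_rot'],s['opening'])
for c in("scene","side"):
    im,d=optics.grab_frame(c);cv2.imwrite(f'pics/{c}0.png',im);np.save(f'pics/{c}0.npy',d)
    K=optics.camera_info(c);T=np.linalg.inv(K['camera_from_world'])
    print(c,K['fx'],T[:3,3].round(),T[:3,2].round(2))
    def w(u,v):
        z=d[int(round(v)),int(round(u))]
        return (T@[(u-K['cx'])*z/K['fx'],(v-K['cy'])*z/K['fy'],z,1])[:3].round(1)
    for n in("blade","blade_grip","stand","case","gap_a","gap_b","gap_c"):
        for r in nets.pinpoint(c,n)[:4]:
            u,v=r['location'];print(n,round(r['conf'],2),round(u,1),round(v,1),w(u,v))
print(sensors.get_state()['time'])
E
```

```text
pics
0.0 [ 219.2140284  -584.6177493   237.89832531] [ 9.83939226e-01  1.78501395e-01 -2.27068172e-04 -8.94732854e-04] 88.35783465119577
scene 433.2480757314428 [1164.  864.  802.] [-0.48 -0.67 -0.57]
blade 0.56 328.8 246.8 [486.1 250.4  12.8]
blade 0.5 296.3 257.0 [595.9 242.5  28.9]
blade 0.39 297.6 233.8 [582.  226.5  89.5]
blade_grip 0.77 313.6 254.5 [538.  246.8   9.7]
blade_grip 0.62 300.5 215.6 [507.  151.5  68.3]
blade_grip 0.5 296.6 237.6 [583.  224.8  76.2]
stand 0.73 295.1 256.8 [599.1 241.3  30.5]
stand 0.55 319.1 298.1 [647.1 385.3  35.2]
case 0.67 230.2 198.6 [612.3 -47.9  56.3]
gap_a 0.71 233.7 191.2 [582.1 -75.   56.2]
gap_a 0.62 221.1 177.5 [ 569.3 -169.4   53. ]
gap_b 0.71 233.7 191.2 [582.1 -75.   56.2]
gap_b 0.62 221.1 177.5 [ 569.3 -169.4   53. ]
gap_c 0.71 233.7 191.2 [582.1 -75.   56.2]
gap_c 0.62 221.1 177.5 [ 569.3 -169.4   53. ]
side 363.96366209752057 [342. 852. 620.] [ 0.22 -0.82 -0.53]
blade 0.63 254.9 246.0 [513.5 141.4   7. ]
blade 0.56 254.3 278.7 [488.3 251.4   2.6]
blade_grip 0.83 240.7 238.8 [554.4 131.4  15. ]
blade_grip 0.7 218.3 233.4 [579.7 226.9 100.8]
blade_grip 0.67 235.7 270.4 [534.9 246.   13.2]
blade_grip 0.34 300.4 306.4 [371.9 323.5  21.3]
stand 0.75 219.3 263.0 [570.6 257.1  38.5]
case 0.83 249.4 196.1 [566.7 -10.2  59.5]
case 0.21 193.8 219.2 [710.3  72.6  10.4]
gap_a 0.93 247.8 188.7 [582.2 -51.2  58.3]
gap_a 0.72 258.9 172.1 [ 576.  -171.5   52.3]
gap_a 0.68 252.7 178.5 [ 583.6 -118.2   56.4]
gap_a 0.43 323.2 165.9 [341.7 852.1 620.3]
gap_b 0.93 247.8 188.7 [582.2 -51.2  58.3]
gap_b 0.72 258.9 172.1 [ 576.  -171.5   52.3]
gap_b 0.68 252.7 178.5 [ 583.6 -118.2   56.4]
gap_b 0.43 323.2 165.9 [341.7 852.1 620.3]
gap_c 0.93 247.8 188.7 [582.2 -51.2  58.3]
gap_c 0.72 258.9 172.1 [ 576.  -171.5   52.3]
gap_c 0.68 252.7 178.5 [ 583.6 -118.2   56.4]
gap_c 0.43 323.2 165.9 [341.7 852.1 620.3]
0.8
```

```bash
python3 -c "
import cv2
for c,(a,b,l,r) in dict(scene=(130,340,160,400),side=(130,340,160,360)).items():
    im=cv2.imread(f'pics/{c}0.png')[a:b,l:r];cv2.imwrite(f'pics/{c}0c.png',cv2.resize(im,None,fx=2.85,fy=2.85,interpolation=3))
"
```

```text
(no output)
```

View pics/scene0c.png

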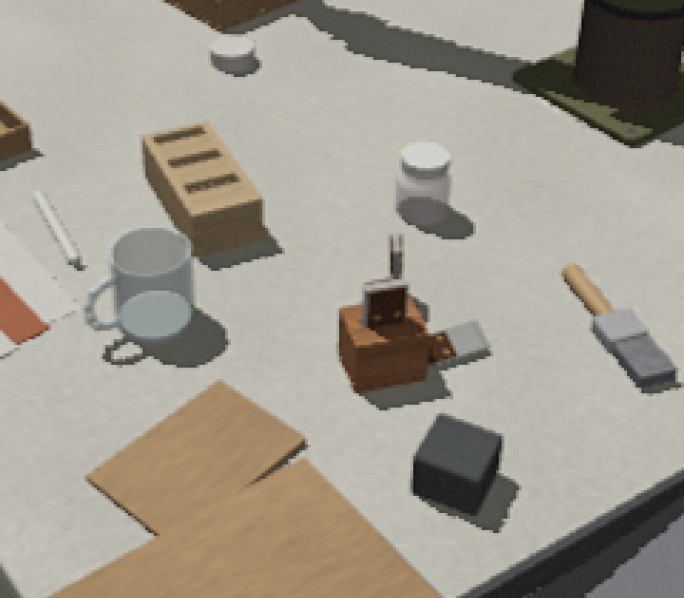

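View pics/side0c.png

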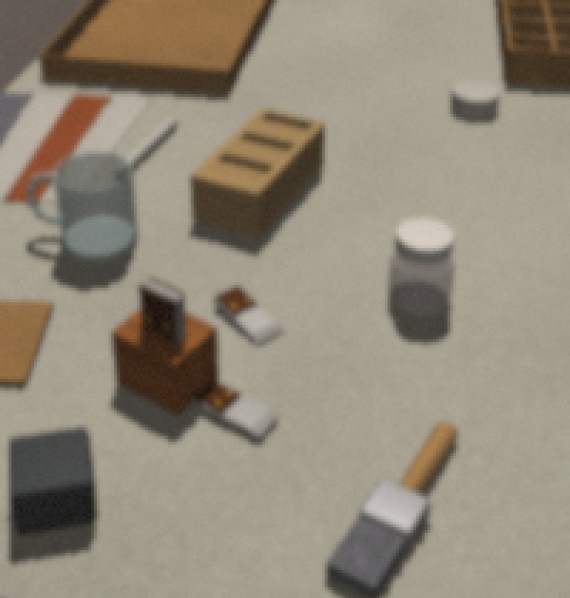

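The blade stands upright in the stand near (582, 228), at about (385, 300) in the scene crop. Two look-alikes lie flat beside it. The case is at (200, 180) in the same crop, with gaps near y = -51, -118 and -171. Next I'll look from above with the wrist camera.

```bash
cat >h.py <<'E'
from cell import bot,sensors,optics,nets
import cv2,numpy as np
from scipy.spatial.transform import Rotation as R
def down(yaw): return (R.from_euler('z',yaw)*R.from_euler('x',np.pi)).as_quat()
def st(): return sensors.get_state()
def cloud(tag):
    K=optics.camera_info('wrist');im,d=optics.grab_frame('wrist')
    cv2.imwrite(f'pics/{tag}.png',im);T=np.linalg.inv(K['camera_from_world'])
    v,u=np.mgrid[:384,:512]
    P=np.stack([(u-K['cx'])*d/K['fx'],(v-K['cy'])*d/K['fy'],d,np.ones_like(d)],-1)@T.T
    np.savez(f'pics/{tag}.npz',P=P[...,:3],d=d,im=im,T=T,f=K['fx'],c=[K['cx'],K['cy']]);return im,d,P[...,:3]
def band(P,d,lo,hi,c,r):
    m=(d>0)&(P[...,2]>lo)&(P[...,2]<hi)&(np.hypot(P[...,0]-c[0],P[...,1]-c[1])<r)
    q=P[m][:,:2].astype(np.float32);(cx,cy),wh,a=cv2.minAreaRect(q)
    print(lo,hi,len(q),'c',np.round((cx,cy),1),'wh',np.round(wh,1),'ang',round(a,2),'zmed',np.median(P[m][:,2]).round(1))
E
python3 - <<'E'
from h import *
for tag,c in(('case',(575,-115)),('stand',(580,228))):
    for k,yaw in enumerate((0,np.pi)):
        try: bot.reach([c[0],c[1],330],down(yaw))
        except bot.MotionError as e: print(tag,yaw,e);continue
        im,d,P=cloud(f'{tag}{k}')
        K=np.linalg.inv(optics.camera_info('wrist')['camera_from_world']);print(tag,yaw,st()['eef_pos'].round(1) if hasattr(st()['eef_pos'],'round') else st()['eef_pos'],'cam',K[:3,3].round(),K[:3,2].round(2),st()['time'])
        band(P,d,50,64,c,120)
        if tag=='stand': band(P,d,90,110,c,60)
        for n in ('gap_a','blade_grip'):
          for r in nets.pinpoint('wrist',n)[:4]:
            u,v=r['location'];print(n,round(r['conf'],2),round(u),round(v),P[int(v),int(u)].round(1))
E
```

```text
case 0 [ 574.6 -116.4  329.8] cam [ 651. -116.  475.] [-0.29 -0.   -0.96] 2.9917
50 64 6919 c [582.  -97.5] wh [168.3  80.5] ang 77.51 zmed 55.7
gap_a 0.83 255 143 [ 570.6 -113.5   11.4]
gap_a 0.73 297 151 [ 565.2 -167.7   48.1]
gap_a 0.61 210 131 [592.3 -56.9  47.1]
blade_grip 0.85 7 164 [551.9 202.7  53.7]
blade_grip 0.59 97 152 [558.8 105.4  11.7]
case 3.141592653589793 [ 575.  -115.1  330. ] cam [ 651. -115.  476.] [-0.29 -0.   -0.96] 3.3917
50 64 6897 c [582.  -97.5] wh [168.5  80.5] ang 77.44 zmed 55.7
gap_a 0.97 211 132 [591.3 -57.9  47.3]
gap_a 0.88 256 144 [ 569.5 -114.8   10.4]
gap_a 0.71 297 150 [ 566.3 -167.9   45. ]
gap_a 0.24 17 130 [593.  186.8  48.1]
blade_grip 0.7 11 162 [551.8 202.7  48.8]
blade_grip 0.57 98 153 [557.4 105.8  11.9]
stand 0 [580.9 225.4 330.1] cam [657. 225. 476.] [-0.29 -0.   -0.96] 4.8333
50 64 1918 c [585.2 219.8] wh [55.8 70.1] ang 69.05 zmed 57.7
90 110 499 c [585.3 219.9] wh [16.1 40. ] ang 68.84 zmed 99.6
gap_a 0.7 484 134 [592.8 -67.4  42.9]
blade_grip 0.92 247 166 [556.  238.3  59.4]
blade_grip 0.92 338 157 [555.3 111.7  11.1]
blade_grip 0.7 263 145 [588.5 217.6  98.4]
stand 3.141592653589793 [580.1 227.7 330. ] cam [656. 228. 476.] [-0.29 -0.   -0.96] 5.2333
50 64 1913 c [585.  219.8] wh [56.  70.4] ang 69.04 zmed 57.7
90 110 504 c [585.2 219.9] wh [16.1 40.1] ang 69.04 zmed 99.6
gap_a 0.79 489 137 [589.9 -67.8  48.8]
blade_grip 0.96 265 145 [589.3 218.8 100.1]
blade_grip 0.82 340 157 [556.4 110.2  12. ]
blade_grip 0.58 251 168 [540.6 236.5  11.3]
```

```bash
cat >>h.py <<'E'
def holes(P,c,ang):
    y=np.array([np.cos(ang),np.sin(ang)]);x=np.array([y[1],-y[0]])
    q=P[...,:2]-c;X=q@x;Y=q@y;Z=P[...,2]
    m=(abs(X)<20)&(abs(Y)<82)&(Z>54);b=np.round((Y[m]+84)*2).astype(int)
    h=np.bincount(b,minlength=336);e=h<0.3*np.median(h[h>0])
    lab=np.flatnonzero(np.diff(e.astype(int)));print('hole edges y',(lab/2-84+.25)[1:-1])
    m=(Z>54)&(abs(X)<38)
    for g in(-52,0,52):
        k=m&(abs(Y-g)<4);b=np.histogram(X[k],np.arange(-40,41,2))[0];print(g,'x free',np.arange(-39,40,2)[b==0][[0,-1]])
E
python3 - <<'E'
from h import *
for t in('case0','case1'):
    z=np.load(f'pics/{t}.npz');holes(z['P'],np.array([582,-97.5]),np.radians(77.45))
print(st()['qpos'])
for c,t in(((585,220),'stand'),((582,-97),'case')):
    q=bot.inverse_kinematics([c[0],c[1],330],down(np.radians(-17)));print(q)
    if q is None: continue
    q=np.array(q);q[6]+=np.pi if q[6]<-.5 else -np.pi
    print(t,q[6])
    if abs(q[6])<2.65:
        bot.movej(list(q));bot.sleep(.3);im,d,P=cloud(t+'F');band(P,d,50,64,c,120)
        K=np.linalg.inv(optics.camera_info('wrist')['camera_from_world']);print(K[:3,3].round(),st()['time'],st()['eef_pos'])
        if t=='stand':band(P,d,90,110,c,60)
        else: holes(P,np.array([582,-97.5]),np.radians(77.45))
E
```

```text
hole edges y [-60.75 -57.75 -56.75 -55.75 -55.25 -54.75 -52.75 -51.75 -50.75 -50.25
 -48.75 -48.25 -47.75 -47.25 -46.75 -46.25 -45.75 -45.25 -44.25 -43.75
  51.25  51.75  53.25  53.75  54.25  54.75  57.25  57.75  61.75  62.75
  64.75  65.25  67.75  68.25  68.75  69.25  70.25  70.75  73.75  74.75
  76.25  76.75  79.75  80.75]
-52 x free [-39  39]
0 x free [-39  39]
52 x free [-39  39]
hole edges y [-80.75 -80.25 -79.75 -79.25 -75.75 -74.75 -59.25 -57.75 -56.75 -56.25
 -55.25 -54.75 -54.25 -53.75 -52.75 -52.25 -51.75 -51.25 -50.75 -50.25
 -49.75 -48.75 -47.75 -47.25 -46.25 -45.25 -44.75 -44.25 -43.75 -43.25
  52.25  52.75  53.25  53.75  55.75  56.25  57.25  57.75  60.75  61.25
  63.75  64.25  66.25  66.75  67.25  67.75  68.25  68.75  70.75  71.25
  73.25  73.75  75.25  75.75  76.75  77.25  77.75  78.25]
-52 x free [-39  39]
0 x free [-39  39]
52 x free [-39  39]
[-0.39390595  0.59398943 -0.09880942  1.45011533  0.06194726  1.10052782
 -2.07487279]
[-0.42453115  0.59608761 -0.01624973  1.44699492  0.01024347  1.09859271
 -2.31014047]
stand 0.8314521876829137
50 64 1932 c [586.1 219.2] wh [55.9 70.3] ang 68.96 zmed 57.8
[513. 242. 476.] 8.15 [584.9855035  220.00280261 329.99769028]
90 110 489 c [585.8 219.4] wh [16.  39.9] ang 69.06 zmed 99.6
[-0.48802497  0.8725741   1.30491291  1.58666672 -0.85743668  1.3577396
 -0.94579338]
case 2.1957992736540475
50 64 6800 c [583.2 -98.1] wh [168.3  80.6] ang 77.52 zmed 55.7
[510. -75. 475.] 9.7333 [582.04658872 -96.6080324  329.88577234]
hole edges y [-79.25 -78.75 -76.25 -59.75 -40.75 -40.25 -38.25 -37.75 -34.75 -34.25
 -30.75 -30.25 -27.75 -27.25 -24.25  -6.75  -5.75  -5.25  64.75  65.25
  66.25  66.75  69.25  70.25  71.75  72.25  73.25  73.75  78.25  78.75
  80.75  81.25]
-52 x free [-39  39]
0 x free [-39  39]
52 x free [-39  39]
```

```bash
python3 - <<'E'
from h import *
for t,c in(('case0',(582,-97.5)),('case1',(582,-97.5)),('caseF',(583.2,-98.1))):
    P=np.load(f'pics/{t}.npz')['P'];a=np.radians(77.48);y=np.array([np.cos(a),np.sin(a)]);x=np.array([y[1],-y[0]])
    q=P[...,:2]-c;X=q@x;Y=q@y;Z=P[...,2]
    m=(abs(X)<22)&(abs(Y)<83)&(Z>0);k=np.floor(Y[m]).astype(int)
    print(t,[int(i) for i in range(-83,83) if (Z[m][k==i]>53).mean()<.5])
    low=(Z<50)&(Z>5)&(abs(X)<39)&(abs(Y)<80);print(' x',np.percentile(X[low],[2,98]).round(1))
bot.movej([-0.4245,0.596,-0.0162,1.447,0.0102,1.0986,0.83])
Q=down(np.radians(159.03));p=[585.6,219.5]
bot.reach([*p,180],Q);bot.movel([*p,100],100)
bot.sleep(.3);print(st()['eef_pos'],st()['qpos'][6]);bot.movel([*p,63],80);bot.sleep(.2)
bot.set_gripper(5,50);s=st();print(s['opening'],s['gripper_force'],s['wrist_force'],s['eef_pos'],s['time'])
bot.movel([*p,63+85],120);bot.sleep(.2);s=st();print(s['opening'],s['wrist_force'],s['eef_pos'],s['time'])
E
```

```text
case0 [-61, -60]
 x [-30.1  27.7]
case1 []
 x [-30.   27.4]
caseF [-76, -75, -74, -73, -72, -68, -67, -66, -65, -64, -63, -62, -61, -24, -23, -22, -21, -20, -19, -18, -17, -15, -14, -13, -12, -11, -10, -9, -8]
 x [-27.3  30. ]
[585.81711941 219.58017313 100.43383836] 0.761480972808559
15.681591541176335 49.99970035627484 [-0.20029903 -0.41152652  0.12637967] [585.62766853 219.56762398  62.99312165] 14.775
15.244404851215732 [-0.08692571 -0.3269633  -1.50899463] [585.06699656 219.31371565 147.09206581] 15.8333<stdin>:6: RuntimeWarning: Mean of empty slice.
  ret = ret.dtype.type(ret / rcount)
```

The blade is drawn: the gripper opening is 15.2 mm and the wrist carries 1.5 N. Next I'll rectify the case's top face to get the mouth positions.

```bash
python3 - <<'E'
import numpy as np,cv2
a=np.radians(77.48);y=np.array([np.cos(a),np.sin(a)]);x=np.array([y[1],-y[0]]);out=[]
for t,c in(('case0',(582,-97.5)),('caseF',(583.2,-98.1))):
    z=np.load(f'pics/{t}.npz');T=np.linalg.inv(z['T'])
    s=3.0
    Y,X=np.mgrid[-90:90:1/s,-46:46:1/s]
    W=np.array(c)+X[...,None]*x+Y[...,None]*y
    p=np.concatenate([W,np.full(W.shape[:2]+(1,),55.8),np.ones(W.shape[:2]+(1,))],-1)@T.T
    u=p[...,0]/p[...,2]*z['f']+z['c'][0];v=p[...,1]/p[...,2]*z['f']+z['c'][1]
    im=cv2.remap(z['im'],u.astype(np.float32),v.astype(np.float32),1);out.append(im)
    prof=cv2.cvtColor(im,6)[:,int(31*s):int(61*s)].mean(1)
    th=(prof[20:-20].max()+prof[20:-20].min())/2;e=np.flatnonzero(np.diff((prof<th).astype(int)))/s-90
    print(t,e.round(1));ymid=[]
cv2.imwrite('pics/rect.png',np.hstack(out))
E
```

```text
case0 [-76.  -65.  -24.3 -14.7  27.7  35.7  84. ]
caseF [-76.  -64.7 -24.  -14.3  28.   36.   84.7]
```

View pics/rect.png

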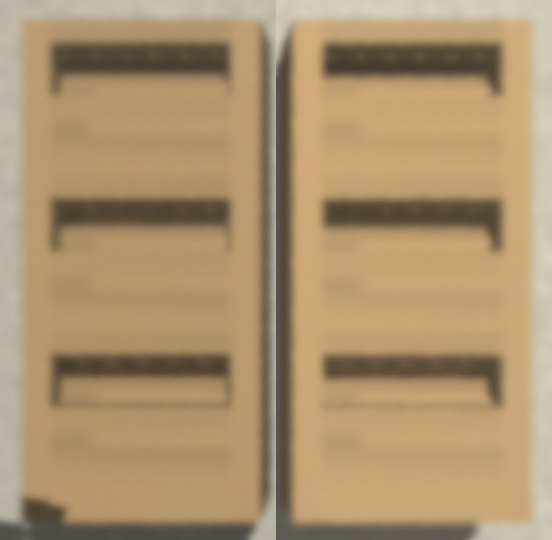

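The rectified view shows the mouths at case y of about -76 to -58.5, -24 to -6.6 and 28 to 45.4. In each, the rib side is dark and the divider side is a lit slope. The depth profile across each mouth should give the rib face.

```bash
python3 - <<'E'
import numpy as np
a=np.radians(77.48);y=np.array([np.cos(a),np.sin(a)]);x=np.array([y[1],-y[0]])
for t,c in(('case0',(582,-97.5)),('caseF',(583.2,-98.1))):
    P=np.load(f'pics/{t}.npz')['P'];q=P[...,:2]-c;X=q@x;Y=q@y;Z=P[...,2]
    for g in(-67.3,-15.3,36.7):
        m=(abs(X)<24)&(abs(Y-g)<11)&(Z>0);k=np.floor(Y[m]-g).astype(int)
        print(t,g,' '.join(f'{i}:{np.median(Z[m][k==i]):.0f}({(k==i).sum()})' for i in range(-11,11) if (k==i).any()))
E
```

```text
case0 -67.3 -11:57(49) -10:373(104) -9:367(161) -8:364(182) -7:361(203) -6:375(327) -5:379(681) -4:390(602) -3:393(701) -2:398(899) -1:404(814) 0:406(457) 1:357(312) 2:353(469) 3:352(531) 4:352(525) 5:348(379) 6:344(94) 7:234(32) 8:420(27) 9:238(62) 10:420(65)
case0 -15.3 -11:411(180) -10:411(172) -9:411(180) -8:411(189) -7:411(189) -6:411(202) -5:411(259) -4:411(221) -3:411(224) -2:411(237) -1:411(233) 0:411(226) 1:411(248) 2:411(238) 3:411(246) 4:411(242) 5:411(236) 6:410(205) 7:410(200) 8:410(200) 9:410(213) 10:410(202)
case0 36.7 -11:374(420) -10:374(397) -9:388(648) -8:391(814) -7:397(932) -6:400(955) -5:405(1168) -4:410(1245) -3:413(1023) -2:410(1240) -1:413(1257) 0:409(1487) 1:405(530) 2:399(336) 3:399(303) 4:401(247) 5:403(164) 6:404(141) 7:402(112) 8:400(142) 9:401(92) 10:399(84)
caseF -67.3 -11:56(28) -10:56(33) -9:52(58) -8:51(36) -7:50(30) -6:49(41) -5:32(164) 0:43(17) 1:44(25) 2:45(23) 3:46(25) 4:47(26) 5:47(31) 6:46(28) 7:47(15) 8:378(47) 9:371(122) 10:367(161)
caseF -15.3 -11:56(34) -10:56(36) -9:52(48) -8:51(42) -7:50(40) -6:49(38) -5:31(98) -4:12(30) -3:12(41) -2:12(26) -1:411(16) 0:44(34) 1:45(41) 2:46(41) 3:47(47) 4:48(50) 5:48(47) 6:48(48) 7:48(51) 8:410(45) 9:234(58) 10:58(57)
caseF 36.7 -11:411(159) -10:411(153) -9:411(155) -8:411(170) -7:411(157) -6:411(160) -5:411(148) -4:411(147) -3:411(159) -2:411(170) -1:411(177) 0:410(232) 1:411(181) 2:411(194) 3:411(202) 4:411(195) 5:411(191) 6:411(201) 7:406(361) 8:349(814) 9:360(785) 10:371(468)
```

The rib face lies 4.6 mm below the mouth centre and the divider edge 0.4 mm above it, so each gap point is at its mouth's centre. I'll try gap A first.

```bash
cat >>h.py <<'E'
A=np.radians(77.48);YD=np.array([np.cos(A),np.sin(A)]);C=np.array([582.6,-97.8]);QC=down(np.radians(167.48))
G=dict(a=C-67.3*YD,b=C-15.3*YD,c=C+36.7*YD)
DZ=55.0   # tcp z - blade z
def tz(depth): return 56-depth+DZ   # tcp z for blade edge depth below top
def F(): return np.array(st()['wrist_force'])
def probe(g,stopF=14,maxd=22,start=11,step=.8):
    p=G[g];bot.movel([*p,tz(start)],70);bot.sleep(.15);f0=F();d=start;hit=False
    print(g,'free f',f0.round(1),'t',st()['time'])
    while d<maxd:
        d+=step;bot.movel([*p,tz(d)],25);s=st();f=np.array(s['wrist_force'])-f0
        print(f"{d:.1f} real {tz(0)-s['eef_pos'][2]:.1f} f {f.round(1)}")
        if f[2]>stopF: hit=True;break
    bot.sleep(.15);s=st();f=np.array(s['wrist_force'])-f0
    print('hold',f.round(1),'depth',round(tz(0)-s['eef_pos'][2],2),'lat',round(f[:2]@YD,1),'xy err',(np.array(s['eef_pos'][:2])-p).round(1),'t',s['time'])
    return hit
E
python3 - <<'E'
from h import *
p=G['a'];print({k:v.round(1) for k,v in G.items()})
bot.reach([*p,160],QC);bot.sleep(.2);s=st();print(s['eef_pos'],s['opening'],s['time'])
bot.movel([*p,tz(-8)],120)
probe('a')
E
```

```text
{'a': array([ 568. , -163.5]), 'b': array([ 579.3, -112.7]), 'c': array([590.6, -62. ])}
[ 568.519511   -161.99011064  159.95322867] 15.498870289724763 17.4583
a free f [-0.3  0.2 -1.8] t 18.525
11.8 real 11.7 f [ 0.7 -0.2  0. ]
12.6 real 12.6 f [ 0.8 -0.9 -0.2]
13.4 real 13.4 f [ 0.  -0.6  1.3]
14.2 real 14.2 f [-0.2 -1.2  0.4]
15.0 real 15.0 f [ 1.3 -2.3  2.4]
15.8 real 15.7 f [-0.4 -3.2  1.2]
16.6 real 16.4 f [-0.6 -4.4  3.7]
17.4 real 17.0 f [-0.3 -3.   6.5]
18.2 real 17.2 f [-1.8 -3.6 10.8]
19.0 real 17.3 f [-3.  -3.6 16.4]
hold [-3.3 -3.  16.5] depth 17.35 lat -3.6 xy err [ 0.4 -0.5] t 21.175
```

Gap A stops dead at 17.3 mm with 16.5 N, so its divider is glued. Next are B and C.

```bash
python3 - <<'E'
from h import *
prev='a'
for g in'bc':
    bot.movel([*G[prev],tz(-8)],100);bot.movel([*G[g],tz(-8)],100);bot.sleep(.2)
    probe(g,start=12);prev=g
print(st()['opening'])
E
```

```text
b free f [-0.5  0.6 -0.3] t 23.0417
12.8 real 12.6 f [ 0.3 -1.1 -0.8]
13.6 real 13.6 f [ 0.6 -0.7 -1.5]
14.4 real 14.4 f [-0.4 -2.3 -0.4]
15.2 real 15.2 f [ 0.3 -2.6 -1.1]
16.0 real 15.9 f [-0.6 -4.   0. ]
16.8 real 16.7 f [ 0.1 -3.8  2. ]
17.6 real 17.5 f [ 0.1 -3.5  2.9]
18.4 real 18.3 f [-0.1 -3.7  3.7]
19.2 real 19.1 f [ 0.3 -3.5  4.2]
20.0 real 19.9 f [ 0.7 -2.9  3.7]
20.8 real 20.7 f [ 0.7 -2.3  5.2]
21.6 real 21.5 f [ 0.2 -1.8  5.4]
22.4 real 22.3 f [ 1.4 -1.8  4.5]
hold [ 0.5 -2.7  5.7] depth 22.31 lat -2.5 xy err [0.2 0.4] t 26.4417
c free f [-0.2 -0.6 -1.3] t 28.3417
12.8 real 12.7 f [-0.2  0.8 -0.6]
13.6 real 13.6 f [0.2 0.2 0.4]
14.4 real 14.4 f [ 0.9 -1.2 -0.2]
15.2 real 15.2 f [-0.5 -1.7 -0.5]
16.0 real 16.0 f [-0.1 -2.   1.3]
16.8 real 16.7 f [-0.2 -3.4  3.5]
17.6 real 17.0 f [-1.  -3.1  7.2]
18.4 real 17.2 f [-2.6 -3.4 11.7]
19.2 real 17.4 f [-2.8 -2.5 17.2]
hold [-2.9 -3.1 16.9] depth 17.4 lat -3.6 xy err [ 0.4 -0.4] t 30.7417
15.4054810722282
```

Gap B gives: the blade slid on with about 5 N. A and C both stop dead at 17.4 mm. I'll drive it home in B.

```bash
python3 - <<'E'
from h import *
bot.movel([*G['c'],tz(-8)],100);bot.movel([*G['b'],tz(-8)],100);bot.sleep(.2)
p=G['b'];bot.movel([*p,tz(12)],70);bot.sleep(.15);f0=F()
d=12
while d<47:
    d+=3 if d<40 else .7
    bot.movel([*p,tz(d)],30);s=st();f=np.array(s['wrist_force'])-f0
    print(f"{d:.1f} real {tz(0)-s['eef_pos'][2]:.1f} f {f.round(1)}")
    if f[2]>15: break
print('t',st()['time'],st()['opening'])
E
```

```text
15.0 real 15.0 f [ 0.9 -1.7 -1. ]
18.0 real 17.9 f [ 0.8 -1.9  2.1]
21.0 real 20.7 f [ 0.5 -1.   3.1]
24.0 real 23.8 f [ 1.4 -1.2  3.4]
27.0 real 27.0 f [ 2.1 -0.3  3.9]
30.0 real 30.1 f [1.4 0.1 1.1]
33.0 real 33.2 f [2.1 1.5 1. ]
36.0 real 36.2 f [2.1 2.3 1.5]
39.0 real 39.1 f [1.5 1.  2.3]
42.0 real 42.1 f [1.3 2.1 1.5]
42.7 real 42.5 f [1.4 2.2 4.2]
43.4 real 43.2 f [0.9 2.8 6.9]
44.1 real 43.9 f [1.3 3.  5.7]
44.8 real 44.1 f [-0.3  3.3  9.7]
45.5 real 44.2 f [-0.9  3.  14.5]
46.2 real 44.2 f [-2.7  3.4 19.5]
t 36.6167 15.544471440316936
```

```bash
python3 - <<'E'
from h import *
p=G['b'];bot.movel([*p,tz(44.4)],30);bot.set_gripper(45);bot.sleep(.2)
bot.movel([*p,200],100);bot.reach([*p,330],QC);bot.sleep(.3)
im,d,P=cloud('end');band(P,d,94,112,p,60);print(p,st()['time'])
im,_=optics.grab_frame('side');cv2.imwrite('pics/end_side.png',cv2.resize(im[130:260,190:330],None,fx=4,fy=4,interpolation=3))
E
```

```text
94 112 519 c [ 579.6 -112.9] wh [15.9 40.6] ang 77.27 zmed 103.6
[ 579.28326    -112.73617206] 40.0833
```

View pics/end_side.png

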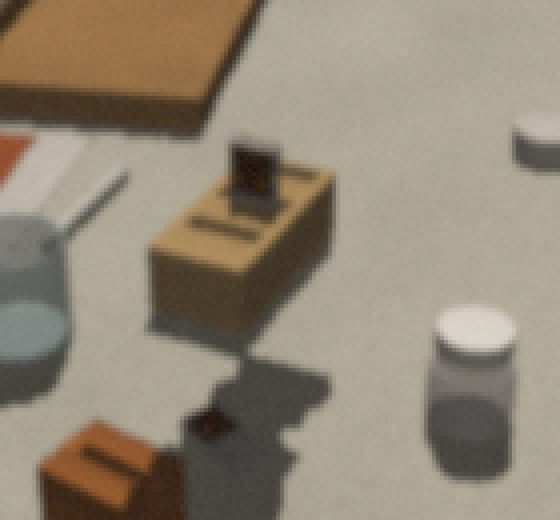

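The blade stands upright in the middle gap at about (255, 175) in the crop. Its top is at 103.6 mm, where 104 mm means fully home, and the stand is empty.

```bash
python3 -c "
from cell import bot
print(bot.finish_job())"
```

```text
the job is handed in; nothing more can be done
None
```

The job is handed in: the right and left gaps stopped dead at about 17 mm under about 17 N, the middle gap's divider gave, and the blade stands released, upright and fully home there.

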